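# Load the battery of the pastry-case light

### The job

Take the battery cell from its wooden rest and load it into the bay of the display light: press its flat end against the coil spring first, with the nub end held up, then lower the nub end in behind the fixed contact so that the cell lies level, fully down in the bay, and let go. Be gentle: never ram or force the cell against the light, and leave the cup, the jar and the loose cover where they are.

Things in the scene. Friction and masses are not known exactly. Their poses are not given: they have to be found in the camera images.
- cell: Large battery cell, a cylinder of 33 mm diameter, 61 mm long in all, 0.1 to 0.2 kg, grey sleeve with steel ends. Origin on its axis, half-way along. Its x axis is the cylinder's axis: the flat end is at x = -30.5 mm; at the +x end the cylinder stops at x = +27.5 mm and a nub of 10 mm diameter sticks out to x = +30.5 mm. It starts lying level in the rest.
- flat_end (a point): Centre of the cell's flat end face (30.5 mm from its origin along its -x), axes as the cell's.
- rest: Low fixed wooden rest, 90 x 50 mm, two V saddles 6 mm thick centred 23 mm either side of its middle along x; between them the cell's sides are free for fingers. Origin under its centre on the counter; the cell's axis lies 28.5 mm above the counter, along the rest's x, nub towards +x.
- light: Display light, fixed: black base plate 190 x 90 x 10 mm, a 22 mm thick, 200 mm long light bar across its far end (x = +108 mm). Origin under the plate's centre on the counter, z up, x along the battery bay from spring (-x) to fixed contact (+x). The grey bay is screwed into slots: it stands up to 10 mm either way along x from where the points say. This offset is not measured: find it by touch.
- bay_axis (a point): Axis point of a fully loaded cell, 36.5 mm above the counter, light's axes. Smooth grey V saddles (6 mm thick, centred 23 mm either way along x, flanks at 55 degrees, arms reaching y = 21 mm either side and 33 mm above the counter) carry it level, centred in y. Sides between them open for fingers; floor 13 mm above the counter. Loaded: nub on the fixed contact, spring pressed about 6 mm.
- spring (a point): Face of the coil spring's flat 12 mm wide tip, unpressed, at its centre (24.5 mm to -x of bay_axis, same height), bay at mid-slot. It gives way to -x up to 11 mm: 2 N at first, 0.8 N more per mm, then is solid. A block behind it, 44 mm above the counter, starts 20.5 mm further to -x. Gap to the fixed contact: 55 mm spring free, 66 mm fully pressed.
- fixed_contact (a point): Inner face of the fixed contact, an upright wall (30.5 mm to +x of bay_axis, same height), bay at mid-slot. The wall is 6 mm thick, 26 mm wide, its top 42 mm above the counter. It does not move with the spring; both shift together with the bay's unmeasured offset.
- cup: White mug, 76 mm wide, 62 mm high, standing beyond the work; origin under its centre. Leave alone.
- jar: Amber glass jar, 68 mm wide, 90 mm high; origin under its centre. Leave alone.
- cover: Loose black battery cover, a flat plate 100 x 45 x 6 mm; origin under its centre. Leave alone.
Things that resemble listed ones, but are neither listed nor needed, are in the scene too. Several things have the shape of the cell; the one meant has the colours described above.

How it is judged (in metres and radians):
On the way:
1. the cell's flat end is pressed against the spring while the nub end is still held up (contact force between cell and light above 1.5 N and angle between cell's own x axis and vertical below 1.43 rad and x of flat_end in the frame of light between -0.055 and -0.008 m and y of flat_end in the frame of light between -0.01 and 0.01 m and z of flat_end in the frame of light below 0.058 m), for 0.15 s.
At the end, for the whole second after the job is handed in: The cell lies in the bay between spring and fixed contact, flat end to the spring, level within 0.06 rad, in line with the bay within 0.08 rad, its axis 34.5 to 38.5 mm above the counter and within 3 mm of the bay's centre line, within 14 mm of the light's origin along the bay, released and at rest (z of cell in the frame of light between 0.0345 and 0.0385 m and angle between cell's own x axis and vertical between 1.51 and 1.63 rad and angle between the x axis of cell and the x axis of light, either way round below 0.08 rad and y of cell in the frame of light between -0.003 and 0.003 m and x of cell in the frame of light between -0.014 and 0.014 m and x of flat_end in the frame of light below -0.015 m and linear speed of cell below 0.01 m/s); the robot touches nothing.
It fails at once if the cell is forced against the light with more than 30 N (contact force between cell and light above 30 N).
It fails at once if the cup is moved by more than 15 mm (distance of cup from where it was at the start of the episode above 0.015 m).
It fails at once if the jar is moved by more than 15 mm (distance of jar from where it was at the start of the episode above 0.015 m).
It fails at once if the cover is moved by more than 15 mm (distance of cover from where it was at the start of the episode above 0.015 m).
It also fails if it takes over 61 s, if anything falls off the work surface, if the arm or the gripper's body presses on something with over 40 N, if the wrist force passes 120 N, or if a joint passes its speed limit or range.

### The arm

A 7-joint arm with a two-finger parallel gripper is mounted at the origin on the work surface. World frame = base frame: x ahead of the robot, y to its left, z up, the work surface at z = 0. Lengths are in mm, angles in rad, forces in N, time in s.
With the tool pointing down it reaches from about 400 to 900 mm from the base axis. Payload 5.6 kg.
Tool frame: the origin (TCP) lies midway between the tips of the shut fingers; the grasp point (between the pads) lies 19 mm behind it; z points along the fingers, y is the line along which they close (so a half turn about z gives the same grasp; the last joint's range is limited). The gripper opens to 92 mm and grips with 3 to 60 N. Pads are 20 mm wide; open, the fingers measure 128 mm over their backs; the gripper's body (75 mm by 189 mm) begins 69 mm behind the grasp point.
Start: joints at [1.207, 0.468, -0.012, 1.603, 0.006, 1.071, -0.056], TCP at [204.92, -616.86, 214.592] pointing down, gripper open.
Joint ranges: [-2.53, 2.53], [-0.31, 2.02], [-1.57, 1.55], [0.28, 2.44], [-1.29, 4.43], [0.15, 1.84], [-2.92, 2.92]. Speed limits (rad/s): [2.57, 2.57, 3.14, 3.14, 3.14, 3.14, 3.14].

### API

Orientations are given as a rotation vector (axis times angle).
In Python, from cell import robot, grip, kin, viewer gives the robot as it stands. Calls block until the motion is done:
- robot.movep(position, orientation): joint-space move of the TCP to a pose.
- robot.servo_line(position, feed=150, rotation=None): straight line of the TCP; rotation=None keeps the orientation; feed is the mean speed in mm/s.
- robot.goto_joints(angles): joint-space move.
- grip(opening, newtons=None): opening from 0.0 (shut) to 1.0 (fully open); newtons is the grip in N (None keeps the last); returns when the fingers have stopped.
- robot.hold(seconds).
- kin.ik(position, orientation): joint angles nearest the present ones, or None.
- robot.observe(): the state.
- viewer.read_camera(name): name is "scene" or "top" or "wrist"; returns the picture (400x640x3 uint8, red, green, blue); there is no depth.
- viewer.camera_info(name): a dict with "camera_matrix" (3x3 intrinsics, pixels), "R" (3x3) and "t" (3): a world point X has camera coordinates R X + t. Camera axes: x right, y down, z forward; pixel columns grow to the right and rows downward; lengths in mm; the calibration is good to about 2 mm. A picture is of the moment at which its call begins: read the wrist's pose just before it. camera_info takes no time and is no camera call; for the wrist camera it gives the pose at the moment of the call.
A pose or a line that the arm cannot do raises robot.IKError and nothing moves.
- robot.job_done(): hands the job in; it is judged then, once.
Trained networks look in the newest picture that a camera, given by its name, has taken for a name from the list of things; names that differ only in an ending like _2 or _b are one class to them, and where a whole thing is asked for, a point or a joint stands for the part that bears it (a point fixed in the world has none). Each returns a list of dicts, best first, with "confidence" (0 to 1); they miss things now and then, are a little off and sometimes report something else, mostly with a low value. They report only what shows in the picture. A call takes as long as a camera call. They do not tell look-alikes from the thing itself.
- viewer.silhouettes(name, camera): "mask" (400x640 bool, what is visible of it).
- viewer.pinpoint(name, camera): "at" ([x, y, z] in mm, in the coordinates of the camera as it stood for that picture, good to about 4 mm: a listed point, or the origin of a listed thing).
The state is a dict: "t": time; "joints": joint angles; "joint_velocities": joint speeds; "joint_torque": joint torques, N m; "tcp_pos": TCP position; "tcp_rot": TCP orientation; "contact_force": force on the tool from outside, world axes, zero at the start; "wrist_torque": the same for the moment, N m; "grip_width": opening from 0.0 (shut) to 1.0 (fully open); "grip_force": force on a finger pad.
Only numpy, scipy, OpenCV 4.12 (cv2) and the standard library are available. Lean on these libraries where they do the work, as an engineer would, in place of code of your own. Each camera call takes 0.05 s, during which the arm holds its last target. There are 200 camera calls.

## Working session

There is one attempt and no reset: what is moved stays moved. The work goes in short steps, each a Python script; the robot and the scene stay as the last script left them, time stands still between calls to the robot, and variables do not carry over. Pictures are saved under pics/ and viewed, at most 10 in all, crops included, and the job is handed in when it is done.

```bash
mkdir -p pics; cat > h.py <<'E'
import numpy as np, cv2
from cell import robot, grip, kin, viewer
def pic(cam,fn=None):
    im=viewer.read_camera(cam)
    if fn: cv2.imwrite('pics/'+fn,im[:,:,::-1])
    return im
def c2w(cam,p):
    i=viewer.camera_info(cam);return np.array(i['R']).T@(np.array(p)-np.array(i['t']))
def proj(cam,X):
    i=viewer.camera_info(cam);c=np.array(i['R'])@np.array(X)+np.array(i['t']);u=np.array(i['camera_matrix'])@c;return u[:2]/u[2]
def ray(cam,px,z):
    i=viewer.camera_info(cam);R=np.array(i['R']);o=-R.T@np.array(i['t'])
    d=R.T@np.linalg.solve(np.array(i['camera_matrix']),[px[0],px[1],1]);return o+d*(z-o[2])/d[2]
E
python3 - <<'E'
from h import *
a=pic('top');b=pic('scene')
cv2.imwrite('pics/a.png',np.vstack([a,b])[:,:,::-1][:, :].copy() if 0 else cv2.resize(np.vstack([a,b]),(480,600))[:,:,::-1])
cv2.imwrite('pics/top.png',a[:,:,::-1]);cv2.imwrite('pics/scene.png',b[:,:,::-1])
for cam in ['top','scene']:
  for n in ['cell','rest','light','bay_axis','spring','fixed_contact','cup','jar','cover']:
    for d in viewer.pinpoint(n,cam)[:4]:
      w=c2w(cam,d['at']);print(cam,n,round(d['confidence'],2),w.round(),proj(cam,w).round())
o=robot.observe();print(o['t'],o['tcp_rot'],viewer.camera_info('wrist'))
E
```

```text
top cell 0.92 [572. 285.  15.] [179. 213.]
top cell 0.74 [535. 182.  28.] [221. 228.]
top cell 0.58 [423. 159.  14.] [231. 276.]
top rest 0.95 [538. 178.  -3.] [225. 227.]
top light 0.94 [ 535. -244.   -2.] [399. 227.]
top light 0.46 [ 569. -246.   34.] [402. 212.]
top bay_axis 0.83 [ 537. -246.   39.] [403. 226.]
top spring 0.57 [ 511. -246.   30.] [403. 237.]
top fixed_contact 0.98 [ 567. -246.   34.] [402. 213.]
top fixed_contact 0.65 [539. 181.  27.] [221. 227.]
top cup 0.8 [741. -30.  -9.] [311. 144.]
top jar 0.68 [ 452. -402.   -5.] [465. 261.]
top cover 0.61 [453.  -4.   1.] [300. 262.]
scene cell 0.94 [577. 288.  18.] [405. 282.]
scene cell 0.75 [536. 177.  26.] [390. 247.]
scene cell 0.61 [422. 162.  17.] [421. 233.]
scene cell 0.26 [537. 175.  -0.] [388. 255.]
scene rest 0.91 [537. 178.  -1.] [389. 256.]
scene light 0.77 [ 537. -242.   -1.] [304. 180.]
scene bay_axis 0.75 [ 543. -246.   35.] [301. 170.]
scene spring 0.84 [ 516. -248.   31.] [309. 168.]
scene spring 0.26 [538. 180.  24.] [390. 249.]
scene jar 0.59 [ 455. -407.    2.] [300. 151.]
scene cover 0.92 [452.  -7.   7.] [372. 208.]
1.0 [ 3.10119903e+00  5.01645247e-01 -4.28054833e-05] {'camera_matrix': array([[294.19730867,   0.        , 318.49008491],
       [  0.        , 294.19730867, 199.5572347 ],
       [  0.        ,   0.        ,   1.        ]]), 'R': array([[ 3.16259851e-01, -9.48672265e-01,  7.99512231e-04],
       [-9.18227901e-01, -3.05898573e-01,  2.51562289e-01],
       [-2.38405597e-01, -8.02931867e-02, -9.67840780e-01]]), 't': array([-650.83935034,  -28.05616487,  390.41963977])}
```

View pics/top.png

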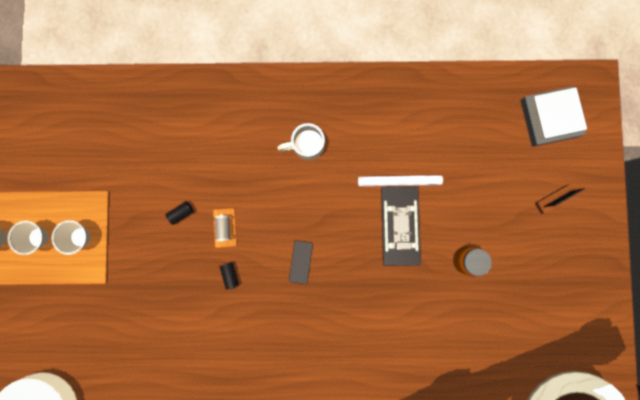

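View pics/scene.png

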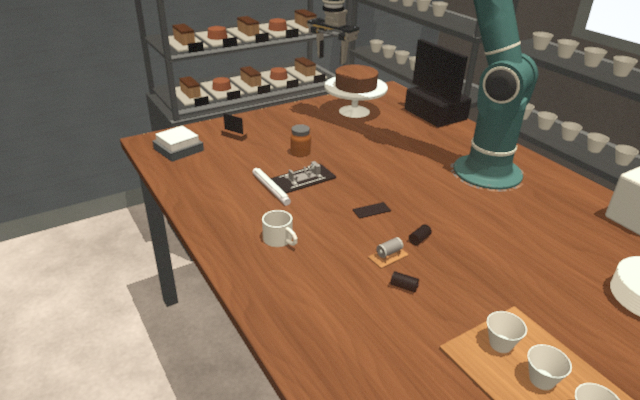

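The candidates for the cell in the top view are black cylinders at (179,213) and (231,276), and a grey one with steel ends in the wooden rest at (223,228). The grey one fits the description, so I'll confirm it with the wrist camera. The light is at (402,226), with its bar at the far (+x) end.

```bash
python3 - <<'E'
from h import *
from scipy.spatial.transform import Rotation as Ro
o=robot.observe();i=viewer.camera_info('wrist');R=np.array(i['R'])
T=Ro.from_rotvec(o['tcp_rot']).as_matrix()
print('cam in tool',(T.T@(-R.T@np.array(i['t'])-np.array(o['tcp_pos']))).round(1),'axes',(R@T).round(2))
rv=[np.pi,0,0]
for yaw in (0,np.pi):
  for tilt in (0,.5):
    r=(Ro.from_euler('y',-tilt)*Ro.from_euler('z',yaw)*Ro.from_rotvec(rv)).as_rotvec()
    for p in ([536,-245,25],[537,178,10],[537,178,170]):
      q=kin.ik(p,r);print(yaw,tilt,p,None if q is None else np.round(q,2))
robot.movep([500,178,150],rv)
im=pic('wrist','w1.png')
for n in ['cell','rest']:
    for d in viewer.pinpoint(n,'wrist')[:3]:
      w=c2w('wrist',d['at']);print(n,round(d['confidence'],2),w.round(1),proj('wrist',w).round())
    for d in viewer.silhouettes(n,'wrist')[:2]:
      m=d['mask'].astype(np.uint8);c=max(cv2.findContours(m,0,2)[0],key=cv2.contourArea)
      print(n,cv2.minAreaRect(c),cv2.boxPoints(cv2.minAreaRect(c)).round().tolist())
print(robot.observe()['t'])
E
```

```text
cam in tool [  71.7    0.4 -170.8] axes [[ 0.    1.   -0.  ]
 [-0.97  0.   -0.25]
 [-0.25  0.    0.97]]
0 0 [536, -245, 25] [ 0.45  0.62 -0.1   1.87  0.1   0.66 -1.28]
0 0 [537, 178, 10] [-0.06  0.66 -0.41  1.91  0.41  0.65 -2.3 ]
0 0 [537, 178, 170] [ 0.18  0.49 -0.72  1.82  0.38  0.98 -2.27]
0 0.5 [536, -245, 25] [ 1.48  1.19 -1.34  2.15  1.74  0.79 -2.37]
0 0.5 [537, 178, 10] [-0.51  0.55 -0.01  2.28  2.06  0.28  2.18]
0 0.5 [537, 178, 170] [-0.06  0.25 -0.51  2.19  0.96  0.46 -2.92]
3.141592653589793 0 [536, -245, 25] [ 0.81  0.71 -0.58  1.84  0.55  0.76  1.5 ]
3.141592653589793 0 [537, 178, 10] [ 0.05  0.7  -0.56  1.9   0.56  0.7   0.72]
3.141592653589793 0 [537, 178, 170] [ 0.45  0.71 -1.17  1.8   0.72  1.13  0.6 ]
3.141592653589793 0.5 [536, -245, 25] [ 1.16  0.73 -0.8   2.17  1.68  0.22  0.55]
3.141592653589793 0.5 [537, 178, 10] [ 0.22  0.79 -0.89  2.24  1.85  0.78 -0.5 ]
3.141592653589793 0.5 [537, 178, 170] [ 0.26  0.35 -0.89  2.17  1.13  0.57  0.1 ]
cell 0.95 [426.3 161.6  20.3] [332. 258.]
cell 0.91 [541.7 180.9  29.3] [315. 155.]
cell 0.65 [576.1 283.6  15.5] [212. 119.]
cell ((331.1082763671875, 257.4681396484375), (60.32715606689453, 30.078929901123047), 73.61045837402344) [[308.0, 233.0], [337.0, 224.0], [354.0, 282.0], [325.0, 291.0]]
cell ((317.8502502441406, 157.40353393554688), (65.47603607177734, 34.412322998046875), 85.91438293457031) [[298.0, 126.0], [333.0, 124.0], [337.0, 189.0], [303.0, 191.0]]
rest ((318.1588134765625, 152.56468200683594), (85.0564193725586, 48.08871078491211), 85.60128784179688) [[291.0, 112.0], [339.0, 108.0], [345.0, 193.0], [297.0, 197.0]]
4.2333
```

View pics/w1.png

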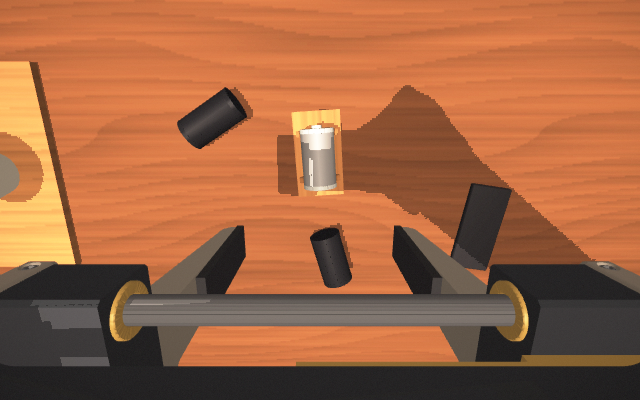

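The grey cell lies in the rest at (318,157) with its nub at the top (317,126), i.e. towards +x. The black cylinders at (212,119) and (331,257) are look-alikes. I'll check that in an enlarged crop and compute its axis.

```bash
python3 - <<'E'
from h import *
im=cv2.imread('pics/w1.png');cv2.imwrite('pics/c1.png',cv2.resize(im[95:215,250:400],None,fx=5,fy=5,interpolation=cv2.INTER_CUBIC)[:600])
# rest/cell axis from silhouettes box mid-ends
for nm,a,b,z in [('cell',(315.5,125),(320,190),30),('rest edge L',(291,112),(297,197),0),('rest edge R',(339,108),(345,193),0)]:
  A,B=ray('wrist',a,z),ray('wrist',b,z);d=A-B;print(nm,A.round(1),B.round(1),((A+B)/2).round(1),np.degrees(np.arctan2(d[1],d[0])))
E
```

```text
cell [570.3 180.3  30. ] [506.5 175.8  30. ] [538.4 178.   30. ] 3.9671334246524537
rest edge L [583.3 206.1   0. ] [491.6 201.5   0. ] [537.4 203.8   0. ] 2.8970056331602887
rest edge R [587.3 156.    0. ] [496.3 147.6   0. ] [541.8 151.8   0. ] 5.24815669934771
```

View pics/c1.png

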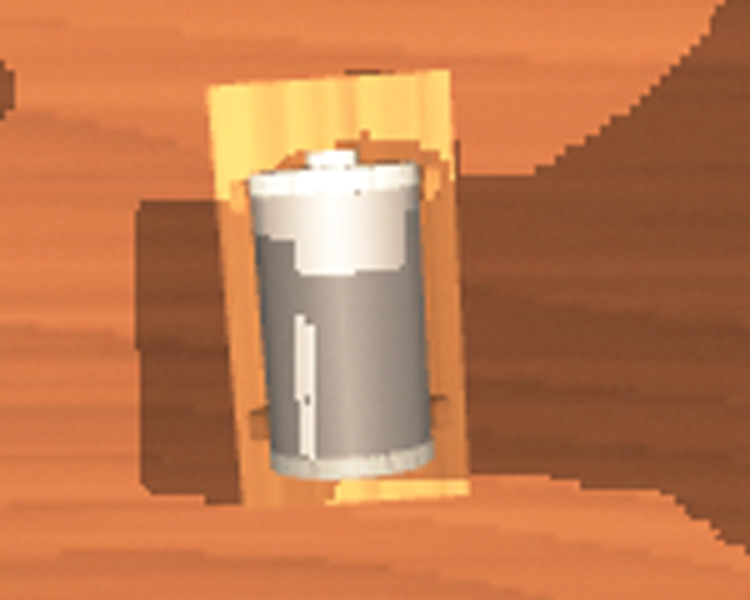

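Confirmed: grey sleeve, steel ends, nub towards +x, yaw about 4°. Next I grasp it and carry it to look at the light.

```bash
python3 - <<'E'
from h import *
from scipy.spatial.transform import Rotation as Ro
r=(Ro.from_euler('z',4,degrees=True)*Ro.from_rotvec([np.pi,0,0])).as_rotvec()
robot.movep([538.7,178,80],r)
robot.servo_line([538.7,178,10],feed=80)
print(robot.observe()['contact_force'])
grip(0.0,25)
o=robot.observe();print(o['grip_width']*92,o['grip_force'],o['contact_force'],o['tcp_pos'])
robot.servo_line([538.7,178,160],feed=150)
o=robot.observe();print(o['grip_width']*92,o['contact_force'],o['t'])
rv=[np.pi,0,0]
robot.movep([440,-245,150],rv)
o=robot.observe();print(o['joints'],o['contact_force'],o['t'])
im=pic('wrist','w2.png')
for n in ['cell','light','bay_axis','spring','fixed_contact']:
    for d in viewer.pinpoint(n,'wrist')[:2]:
      w=c2w('wrist',d['at']);print(n,round(d['confidence'],2),w.round(1),proj('wrist',w).round())
for d in viewer.silhouettes('light','wrist')[:1]:
  m=d['mask'].astype(np.uint8);cv2.imwrite('pics/m.png',m*255)
print(robot.observe()['t'])
for t in (.2,.4,.5,.6):
  r=(Ro.from_euler('y',-t)*Ro.from_rotvec(rv)).as_rotvec();print(t,kin.ik([536,-245,30],r))
E
```

```text
[ 0.57145461 -0.04983407  0.42443531]
32.58208684834513 24.99735027551651 [-0.29590566 -1.3264367   0.17691688] [538.71895325 177.68587357   9.97361077]
32.25909250473847 [ 0.7745286  -0.4225414  -2.29931083] 7.75
[ 1.0448113   0.41575037 -0.73450786  1.97771165  0.35821073  0.87915499
 -1.44859767] [-0.15892596  0.46745251 -1.29711211] 9.35
cell 0.63 [ 444.6 -239.2  169.4] [310. 249.]
light 0.93 [ 543.  -246.3   -0.9] [321.  93.]
light 0.44 [ 411.4 -246.5  171.2] [322. 304.]
bay_axis 0.88 [ 543.4 -244.9   38.6] [319.  88.]
spring 0.84 [ 513.1 -246.    33.8] [320. 122.]
fixed_contact 0.61 [ 570.2 -251.6   34.1] [327.  56.]
fixed_contact 0.51 [ 514.5 -247.5   36.7] [322. 121.]
9.7
0.2 [ 0.87831592  0.64153229 -0.5835854   1.98534058  0.57995412  0.4769498
 -1.65042222]
0.4 [ 0.89147182  0.595717   -0.508091    2.12120289  0.59123683  0.15357517
 -1.63163468]
0.5 [ 1.21275567  0.74991219 -0.87072691  2.16466946  1.62723678  0.26572108
 -2.51935223]
0.6 [ 1.31104377  0.82382909 -0.94500089  2.21499737  2.109472    0.2968058
 -2.91209909]
```

View pics/w2.png

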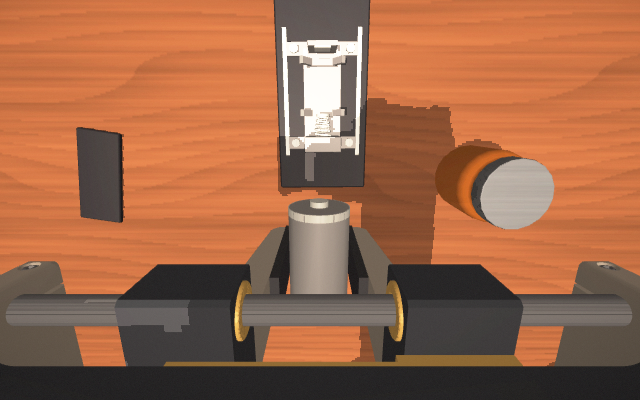

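The cell is held with its nub forward at (319,204). The bay is ahead of it: contact wall near (322,46), saddles near rows 62 and 112, spring near (323,125), block near (321,143), plate near edge at row 186. I'll enlarge it to measure.

```bash
python3 - <<'E'
from h import *
im=cv2.imread('pics/w2.png');cv2.imwrite('pics/c2.png',cv2.resize(im[0:195,260:385],(500,780),interpolation=cv2.INTER_CUBIC)[:,:][:600] if 0 else cv2.resize(im[25:195,262:382],None,fx=3.5,fy=3.5,interpolation=cv2.INTER_CUBIC))
g=cv2.cvtColor(im,cv2.COLOR_BGR2HSV)
# plate outline: dark, low-sat pixels -> left/right edges by row
L=[];Rr=[]
S=g[:,:,1]<110
for v in range(5,180,5):
    u=np.where(S[v,255:400])[0]+255
    # contiguous run around 320
    a=min(x for x in u if x<290); b=max(x for x in u if 340<x<375)
    A=ray('wrist',(a-.5,v),10);B=ray('wrist',(b+.5,v),10);L.append(A[:2]);Rr.append(B[:2])
for E in (L,Rr):
    E=np.array(E);p=np.polyfit(E[:,0],E[:,1],1);res=abs(np.polyval(p,E[:,0])-E[:,1]);k=res<2.5*np.median(res)+.3
    p=np.polyfit(E[k,0],E[k,1],1);print('slope deg',np.degrees(np.arctan(p[0])),'y at 536',np.polyval(p,536),k.sum(),'/',len(k))
print('near edge',ray('wrist',(321,186.5),10))
for nm,v,z in [('wall top front/back rows',44,42),('',46,42),('',48,42),('',50,42)]:print(v,ray('wrist',(322,v),z))
print([proj('wrist',(x,-245,z)).round(1) for x,z in ((566.5,42),(572.5,42),(512,36.5),(491.5,44),(513,33),(559,33))])
E
```

```text
slope deg 0.45340206118138004 y at 536 -203.52230363804227 35 / 35
slope deg 0.49204091413299106 y at 536 -292.5224037097892 35 / 35
near edge [ 445.96366106 -247.61462143   10.        ]
44 [ 578.09902752 -247.64089095   42.        ]
46 [ 576.53203663 -247.64867866   42.        ]
48 [ 574.9601686  -247.65649061   42.        ]
50 [ 573.38340061 -247.66432692   42.        ]
[array([318.9,  58.7]), array([318.9,  51.1]), array([318.8, 123.3]), array([318.7, 146.1]), array([318.7, 122.2]), array([318.9,  69.8])]
```

View pics/c2.png

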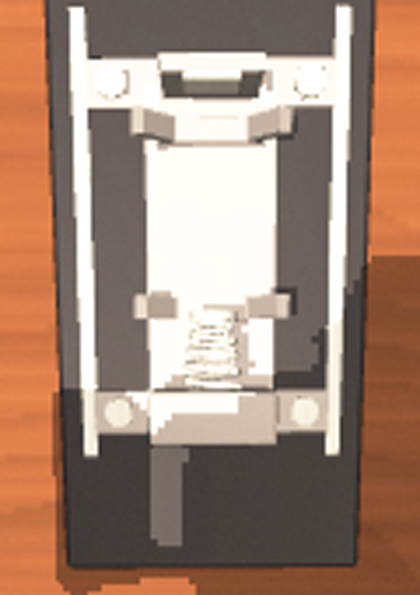

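Plate edges put the light at about (541, -248) with 0.5° yaw. The wall and block rows suggest a bay offset of about +4 mm. Next I tilt the cell, come in above the bay and touch the spring.

```bash
cat >> h.py <<'E'
from scipy.spatial.transform import Rotation as Ro
YAW=np.radians(.47); Y0=-248.0
def pose(xc,zc,a):
    "TCP pose for the flat end's lower edge at (xc,zc), nub raised by a"
    B=Ro.from_euler('z',YAW)*Ro.from_euler('y',-a)
    C=np.array([xc,Y0+(xc-515)*np.tan(YAW),zc])+B.apply([30.5,0,16.5])
    C[1]=Y0+(C[0]-541)*np.tan(YAW)
    T=B*Ro.from_rotvec([np.pi,0,0]);return C+T.apply([0,0,-18.5]) if 0 else C+18.5*T.as_matrix()[:,2],T.as_rotvec()
def line(xc,zc,a,feed):
    p,r=pose(xc,zc,a);robot.servo_line(p,feed=feed,rotation=r)
E
python3 - <<'E'
from h import *
p,r=pose(531,90,.3);print(p,r)
robot.movep(p,r)
line(531,33,.3,60);robot.hold(.2)
F=lambda:np.mean([ (robot.hold(.02),robot.observe()['contact_force'])[1] for _ in range(4)],0)
f0=F();print('base',f0,robot.observe()['t'])
for x in np.arange(530,513,-1.):
    line(x,33,.3,15);f=F()-f0;print(x,f.round(2))
    if np.linalg.norm(f)>1.6:break
print(robot.observe()['t'])
im=pic('wrist','w3.png')
E
```

```text
[ 560.72780311 -247.83816826   97.10269332] [-3.10507834 -0.01273562 -0.46928669]
base [-0.2759722  -0.2105124  -1.48068556] 11.6417
530.0 [ 0.59  0.44 -0.36]
529.0 [0.18 0.23 0.19]
528.0 [0.04 0.17 0.06]
527.0 [0.11 0.09 0.27]
526.0 [-0.19 -0.07  0.45]
525.0 [0.66 0.18 0.14]
524.0 [0.34 0.36 0.09]
523.0 [ 0.4   0.12 -0.17]
522.0 [ 1.33 -0.08  0.31]
521.0 [3.04 0.55 0.08]
14.8083
```

View pics/w3.png

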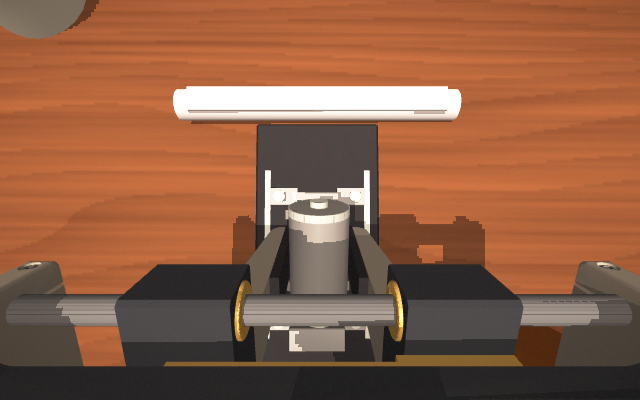

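First touch is at xc ≈ 521.7, which puts the spring face at about 518.8. The picture shows the cell at column 319.5 and the bay centre at about 317.5, roughly 0.8 mm off in y, so I correct that, press and lower with a force watch.

```bash
sed -i 's/Y0=-248.0/Y0=-247.3/' h.py; python3 - <<'E'
from h import *
XS=518.8; D=8.5
f0=np.array([-.1,-.1,-1.4])
F=lambda:np.mean([ (robot.hold(.02),robot.observe()['contact_force'])[1] for _ in range(4)],0)-f0
st=[(XS+2.9-d,33,.3) for d in (2,4,6,7.5,D)]
for a in np.arange(.27,-.001,-.03):
    zc=20.5+12.5*a/.3; st.append((XS+(42.5-zc)*np.tan(a)-D,zc,a))
for s in st:
    line(*s,15);f=F();print(np.round(s,2),f.round(1))
    if f[0]>14 or abs(f[2])>6 or abs(f[1])>6: print('STOP');break
o=robot.observe();print(o['t'],o['tcp_pos'],o['wrist_torque'],o['grip_width']*92)
im=pic('wrist','w4.png')
E
```

```text
[5.197e+02 3.300e+01 3.000e-01] [ 3.5 -0.9  0.6]
[5.177e+02 3.300e+01 3.000e-01] [ 5.3 -1.4  1. ]
[5.157e+02 3.300e+01 3.000e-01] [ 6.  -1.2  0.8]
[5.142e+02 3.300e+01 3.000e-01] [ 6.9 -1.2  0.4]
[5.132e+02 3.300e+01 3.000e-01] [ 7.6 -1.1  0. ]
[5.1328e+02 3.1750e+01 2.7000e-01] [ 7.2 -0.7  4.1]
[5.1324e+02 3.0500e+01 2.4000e-01] [ 6.7 -0.7  4.1]
[5.1312e+02 2.9250e+01 2.1000e-01] [ 6.8 -0.4  4.3]
[5.1294e+02 2.8000e+01 1.8000e-01] [ 7.  -0.6  4.8]
[5.1268e+02 2.6750e+01 1.5000e-01] [ 7.2 -0.7  4.2]
[5.1235e+02 2.5500e+01 1.2000e-01] [ 7.3 -0.7  3.3]
[5.1195e+02 2.4250e+01 9.0000e-02] [ 7.2 -0.5  3.2]
[5.1147e+02 2.3000e+01 6.0000e-02] [ 7.4 -0.5  3.2]
[5.1092e+02 2.1750e+01 3.0000e-02] [ 7.2 -0.5  2.8]
[510.3  20.5   0. ] [ 7.6 -0.1  3.7]
20.125 [ 543.42835816 -247.11691204   19.50220315] [-0.07202861 -1.59331288  0.05895127] 32.26584939039748
```

View pics/w4.png

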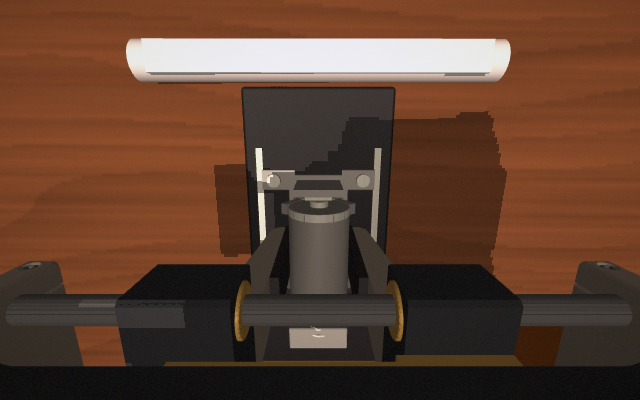

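The cell is level behind the contact wall (nub at (319,204), wall at (319,183)), with about 7 N from the spring and about 1 mm left to seat. I'll push it down gently with the force watched.

```bash
python3 - <<'E'
from h import *
f0=np.array([-.1,-.1,-1.4])
F=lambda:np.mean([ (robot.hold(.02),robot.observe()['contact_force'])[1] for _ in range(4)],0)-f0
for zc in (20,19.5,19,18.5,18,17.5,17):
    line(510.3,zc,0,10);f=F();o=robot.observe();print(zc,f.round(1),o['tcp_pos'].round(2),Ro.from_rotvec(o['tcp_rot']).as_matrix()[:,2].round(3))
    if f[2]>9:break
print(o['t'])
E
```

```text
20 [ 7.5 -0.4  2.4] [ 543.36 -247.09   19.03] [ 0.005 -0.    -1.   ]
19.5 [ 7.5 -0.2  2.6] [ 543.37 -247.04   18.55] [ 0.005 -0.    -1.   ]
19 [ 7.5 -0.   3.3] [ 543.47 -246.94   18.14] [ 0.005 -0.    -1.   ]
18.5 [ 7.3 -0.3  4.6] [ 543.54 -246.84   17.88] [ 0.005 -0.    -1.   ]
18 [6.2 0.7 8.2] [ 543.57 -246.84   17.8 ] [ 0.005 -0.001 -1.   ]
17.5 [ 4.8  1.4 11.2] [ 543.64 -246.81   17.74] [ 0.005 -0.001 -1.   ]
22.075
```

Seated: contact force is rising and the axis is at about 36.3 mm. I'll ease it forward onto the contact and release.

```bash
python3 - <<'E'
from h import *
f0=np.array([-.1,-.1,-1.4])
F=lambda:np.mean([ (robot.hold(.02),robot.observe()['contact_force'])[1] for _ in range(4)],0)-f0
for x in np.arange(511,518,1.):
    line(x,18.8,0,10);f=F();o=robot.observe();print(x,f.round(1),o['tcp_pos'].round(2))
    if f[0]<2.5:break
w=o['grip_width'];grip(min(1,w+.17));robot.hold(.3)
o=robot.observe();print(o['grip_width']*92,(o['contact_force']-f0).round(1))
p=np.array(o['tcp_pos']);robot.servo_line(p+[0,0,60],feed=60);robot.servo_line([440,-247,150],feed=120);robot.hold(.2)
im=pic('wrist');cv2.imwrite('pics/w5.png',cv2.resize(im[20:200,240:400],None,fx=3.3,fy=3.3,interpolation=cv2.INTER_CUBIC)[:,:,::-1])
for n in ['cell','bay_axis','flat_end']:
    for d in viewer.pinpoint(n,'wrist')[:2]:
      w=c2w('wrist',d['at']);print(n,round(d['confidence'],2),w.round(1),proj('wrist',w).round())
print(robot.observe()['t'])
E
```

```text
511.0 [5.8 0.4 4.4] [ 543.69 -246.85   17.92]
512.0 [4.5 0.7 6.1] [ 543.93 -246.84   17.83]
513.0 [3.2 1.1 8.1] [ 544.17 -246.84   17.78]
514.0 [1.  1.1 9.8] [ 544.32 -246.82   17.72]
48.04158600594653 [0.4 0.2 1.5]
cell 0.64 [ 551.  -243.6   39.3] [316.  78.]
flat_end 0.62 [ 568.7 -247.5   35.4] [320.  57.]
flat_end 0.57 [ 511.9 -249.1   35.7] [321. 123.]
26.8833
```

View pics/w5.png

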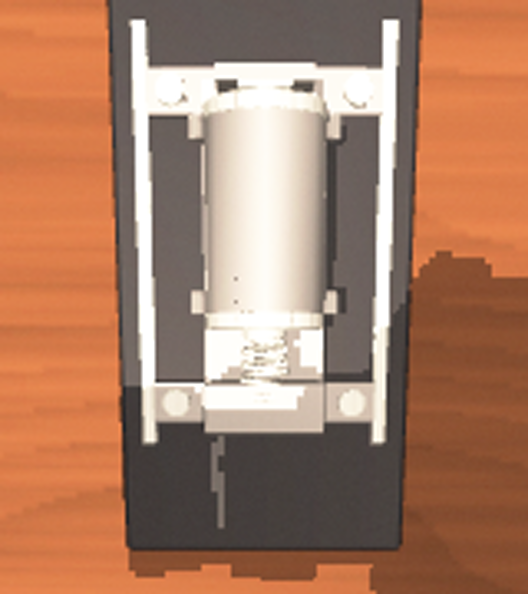

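The cell lies straight in the bay. Its flat end, at crop (265,320), is on the spring, and its nub end, at (267,95), is behind the contact wall. The gripper is clear, so I'm handing in.

```bash
python3 -c "
from h import *
print(robot.job_done())"
```

```text
the job is handed in; nothing more can be done
None
```

I handed the job in at about 27 s of the 61 s limit: the cell was pressed onto the spring with the nub held up, then lowered behind the fixed contact and released. The last picture shows it lying straight in the bay; the judge returned no verdict.

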